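Unclamp the tube rack and hold it level above the shaker

ROBOT

A 7-joint arm with a two-finger parallel gripper is mounted at the origin on the work surface. World frame = base frame: x ahead of the robot, y to its left, z up, the work surface at z = 0. Lengths are in m, angles in rad, forces in N, time in s.
With the tool pointing down it reaches from about 0.35 to 0.9 m from the base axis. Payload 8.1 kg.
Tool frame: the origin (TCP) lies on the centre line of the jaws, within the pads' length; the fingertips stand 14 mm ahead of it and the grasp point (between the pads) lies 5 mm behind it (bot.finger_overhang is the distance from the TCP to the fingertips, in m); z points along the fingers, y is the direction in which the jaws open and shut (so a half turn about z gives the same grasp; the last joint's range is limited). The gripper opens to 85 mm and grips with 20 to 120 N. Pads are 22 mm wide; open, the fingers measure 114 mm over their backs; the gripper's body (76 mm by 85 mm) begins 54 mm behind the grasp point. The pads swing forward as they close: fully open they stand 13 mm farther back than shut.
Start: joints at [1.15, 0.434, 0.025, 1.573, -0.012, 1.134, -0.075], TCP at [0.195, -0.594, 0.212] pointing down, gripper open.
Joint ranges: [-2.62, 2.62], [-0.44, 2.09], [-1.27, 1.32], [0.08, 2.57], [-1.32, 4.46], [0.12, 2], [-2.74, 2.74]. Speed limits (rad/s): [2.22, 2.22, 3.01, 3.01, 3.14, 3.14, 3.14].

INTERFACE

Orientations are given as a unit quaternion [w, x, y, z].
In Python, from rig import bot gives the robot as it stands.
- The arm moves only by the tool step_arm, never from a script. Its argument "targets" is a list of rows, each a list of 5 numbers: the finger opening in mm, from 0 to 85.4, then the shift along the world's x, y, z in mm, then the turn about the world's z in rad. A call has 1 to 12 rows; each row shifts and turns the commanded pose from where the row before left it; what a row does not reach is not made up. A row lasts 1/8 s, in which the tool goes at most 62.5 mm and 10.7 degrees, less where a joint would pass 70% of its speed; a pose out of reach is approached as far as the arm can. A call is refused whole if a number of a shift passes 62.5 or a number of a turn 0.188, either way. A call with a gripper value outside its range is refused whole. The fingers move at their own pace and stop on an object; "newtons" is the grip in N (left out, the last holds). Time passes only in rows, so rows that do not move let the fingers close. It gives the time, the measured TCP pose, the force and the opening at its end, in the units of the state.
- bot.sense(): the state, without advancing time (a new reading comes with each control period).
- bot.camera(name): name is "scene" or "top"; returns a dict with "image" (384x512x3 uint8, red, green, blue), "range_z" (384x512 float32, m along the optical axis (not along the pixel's ray), 0 where there is no reading), "mtx" (3x3 intrinsics, pixels), "k1" (the pictures are not rectified: a ray, as slopes to the right and down, at radius r is drawn at 1 + k1 r^2 times it, then the intrinsics apply), "pose" (4x4, takes a point from camera to world coordinates). Camera axes: x right, y down, z forward; pixel columns grow to the right and rows downward; lengths in m; the calibration is good to about 2 mm. A picture is of the moment at which its call begins.
- bot.close_job(): hands the job in, once; it reports no verdict.
The state is a dict: "t": time; "joint_pos": joint angles; "dq": joint speeds; "effort": joint torques, N m; "position": TCP position; "tcp_rot": TCP orientation; "ft_force": force on the tool from outside, world axes, zero at the start; "moment": the same for the moment, N m; "width": finger opening in m.
Only numpy, scipy, OpenCV 4.12 (cv2) and the standard library are available. Lean on these libraries where they do the work, as an engineer would, in place of code of your own. Each camera call takes 0.05 s, during which the arm holds its last target.

TASK

The loaded test-tube rack is locked down on the tube shaker: turn the clamp knob clockwise until it clicks past its detent and its steel arm has swung right off the rack's foot. Then take the rack by its carrying handle, lift it straight up about 8 cm above its seat and keep it level and still there for at least two seconds; finish while still holding it in the air. Never tip the rack, and leave everything else on the shaker and the bench where it is.

Things in the scene. Friction and masses are not known exactly. Their poses are not given: they have to be found in the camera images.
- shaker: tube shaker, fixed to the bench: white base, flat platform under a dark rubber mat, 240 (x) by 340 (y) mm, its surface 80 mm above the origin, which is on the bench under its middle; z up, y to the robot's left at yaw 0. Clamp at about y = -100 mm, seat of the rack centred at y = +40 mm with low rails and stops, 8 mm high, around it.
- seat (a point): middle of the rack's seat, on the platform surface; axes as the shaker's
- rack: steel rack with six stoppered tubes fixed in it; origin under the centre of its base plate (64 x 132 x 6 mm, long along its y), z up. A flat foot, 50 mm wide, reaches out at -y to 97 mm from the origin; the clamp arm lies over it. Stopper tops at z = 94 mm. 0.3 to 0.5 kg, balanced within 8 mm of the handle's middle. Sits loose with 1.5 mm play; lifts straight out once unclamped.
- rack_handle (a point): middle of the rack's carrying handle, a level black bar along the rack's y: 13 mm thick (x), 110 mm long, 16 mm high, its middle 127 mm above the rack's underside, free all round, its underside 25 mm above the stoppers. Wire ends stand at y = -63 and +63 mm, no higher than the bar. Axes as the rack's.
- clamp_base: round steel foot of the clamp, fixed on the shaker's platform, origin at the underside on the knob's axis; carries the clamp knob
- clamp_grip (a point): middle of the grey plastic bar grip of the clamp knob, on its vertical axis, 44 mm above the platform. Bar 13 mm thick (x), 40 mm long (y), top 16 mm above this point. Axes turn with the knob; y points along the steel arm (60 mm from the axis, 16 mm wide, top 16 mm above the platform) that lies over the rack's foot at the start. A 42 mm wide collar lies under the bar, top 25 mm above the platform.
- clamp (a joint): angle of the clamp knob, rad: 0 locked, grows clockwise seen from above, stop at 1.4 (open). A sprung detent resists with up to about 0.1 N m, is passed at 0.7, and then snaps the knob on to 1.4, where it stays; short of 0.7 it springs back to 0.
- stopper: bystander: loose rubber stopper, 23 mm wide and 22 mm tall, on the platform
- dish: bystander: small white dish, 48 mm wide and 14 mm tall, on the platform
- burner: bystander: steel spirit burner, 68 mm wide and 90 mm tall, on the bench beside the clamp end of the shaker
- flask: bystander: conical flask, 72 mm wide and 100 mm tall, on the bench beside the other end
- beaker: bystander: beaker, 64 mm wide and 85 mm tall, on the bench at the left
- reagent: bystander: amber jar, 60 mm wide and 130 mm tall, on the bench at the right
- spatula: bystander: flat steel laboratory spatula, 140 mm long, 12 mm wide and 5 mm thick, on the bench at the right
- notebook: bystander: brown notebook, 150 by 105 by 12 mm, on the bench at the left
Things that resemble listed ones, but are neither listed nor needed, are in the scene too. What is shaped like the rack but blue or pink is not meant.

How it is judged:
On the way, in this order (a step that is already met when the one before it is completed fails the run):
1. the clamp knob is turned past its detent and rests open (over 1.2 rad) (value of joint clamp above 1.2 rad), for 0.2 s.
2. the rack is held by its handle 50 to 140 mm above its seat, level and still, for 1.8 s (z of rack_handle in the frame of seat between 0.177 and 0.267 m and horizontal distance between rack_handle and seat below 0.06 m and angle between rack's own z axis and vertical below 0.12 rad and contact force between the fingers and rack above 1 N and contact force between rack and shaker below 0.05 N and contact force between rack and clamp_base below 0.05 N and linear speed of rack below 0.04 m/s and angular speed of rack below 0.25 rad/s and value of joint clamp above 1.2 rad), for 1.8 s.
At the end, for the whole second after the job is handed in: Ends held by the fingers: rack underside 50 to 140 mm above the platform, within 60 mm of straight above its seat, tilted under 0.12 rad, slower than 0.04 m/s and 0.25 rad/s, touching neither shaker nor clamp; knob open (over 1.2 rad); no bystander moved 30 mm (all of step 2 and distance of each of stopper, dish, burner, flask, beaker, reagent, spatula, notebook from where it was at the start of the episode below 0.03 m); the arm keeps its last pose, push and grip.
It fails at once if the rack is tipped more than 0.35 rad (20 degrees) (angle between rack's own z axis and vertical above 0.35 rad).
It fails at once if the rack is pulled up against the locked clamp (value of joint clamp below 0.7 rad and z of rack_handle in the frame of seat above 0.142 m).
It fails at once if a bystander is displaced by more than 30 mm (distance of any of stopper, dish, burner, flask, beaker, reagent, spatula, notebook from where it was at the start of the episode above 0.03 m).
It also fails if it takes over 48 s, if anything falls off the work surface, if the arm or the gripper's body presses on something with over 40 N, if the wrist force passes 120 N, or if a joint passes its speed limit or range.

## Working session

There is one attempt and no reset: what is moved stays moved. The work goes in short steps, Python scripts to look and compute and a tool call to move; the robot and the scene stay as the last step left them, time stands still between calls to the robot, and variables do not carry over. Pictures are saved under pics/ and viewed, and the job is handed in when it is done.

Besides the shell and the picture viewer there is one more tool, called after "Request:" as name(argument=value, ...) on one line, values as JSON. step_arm: Moves the arm, as the interface text tells. Its arguments: {"type":"object","properties":{"targets":{"type":"array","items":{"type":"array","items":{"type":"number"}}},"newtons":{"type":"number"}},"required":["targets"]}

```bash
mkdir -p pics; ls; cat > h.py <<'E'
import numpy as np, cv2
from rig import bot
def snap(n,tag):
    c=bot.camera(n); np.savez(f'{tag}.npz',**{k:np.array(v) for k,v in c.items()})
    cv2.imwrite(f'pics/{tag}.png',c['image'][:,:,::-1]); return c
def load(tag): return dict(np.load(f'{tag}.npz'))
def cloud(c):
    K=c['mtx'];h,w=c['range_z'].shape
    u,v=np.meshgrid(np.arange(w),np.arange(h))
    xd=(u-K[0,2])/K[0,0];yd=(v-K[1,2])/K[1,1];k=float(c['k1'])
    x,y=xd.copy(),yd.copy()
    for _ in range(20):
        f=1+k*(x*x+y*y);x,y=xd/f,yd/f
    z=c['range_z'];P=np.stack([x*z,y*z,z],-1)@c['pose'][:3,:3].T+c['pose'][:3,3]
    P[z==0]=np.nan
    return P
E
python3 - <<'E'
from h import *
for n in('scene','top'):
    c=snap(n,n+'0');print(c['pose'].round(3),c['k1'])
print(bot.sense())
E
```

```text
pics
[[-0.518  0.583 -0.626  1.189]
 [ 0.855  0.357 -0.375  0.395]
 [ 0.005 -0.729 -0.684  0.887]
 [ 0.     0.     0.     1.   ]] -0.05684694651095635
[[ 0.024 -0.976  0.217  0.185]
 [-1.    -0.022  0.012  0.005]
 [-0.006 -0.217 -0.976  1.67 ]
 [ 0.     0.     0.     1.   ]] 0.02005320951671225
{'t': 0.1, 'joint_pos': array([ 1.15038925,  0.4351583 ,  0.02494954,  1.57401345, -0.01162022,
        1.13402138, -0.0750931 ]), 'dq': array([-4.49223036e-04, -2.26565750e-03,  8.02577519e-04, -2.95690257e-03,
        4.06257106e-05, -7.91974962e-04,  4.90901480e-04]), 'effort': array([ 1.83049426e-03, -6.71756172e+01,  1.02755394e+00, -3.16901243e+01,
        1.57801254e-02,  7.17868665e-03, -4.34213894e-05]), 'position': array([ 0.1951149 , -0.59324288,  0.21169825]), 'tcp_rot': array([-7.08595703e-04,  9.87405018e-01,  1.58211255e-01, -1.66093075e-04]), 'ft_force': array([-0.05810184,  0.41431147,  0.17485684]), 'moment': array([ 0.02620951,  0.0365821 , -0.04122287]), 'width': 0.0856024978001749}
```

View pics/scene0.png

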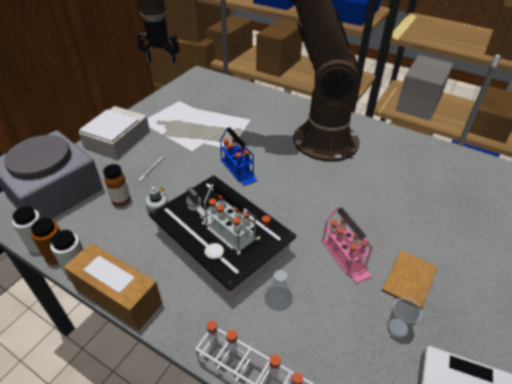

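View pics/top0.png

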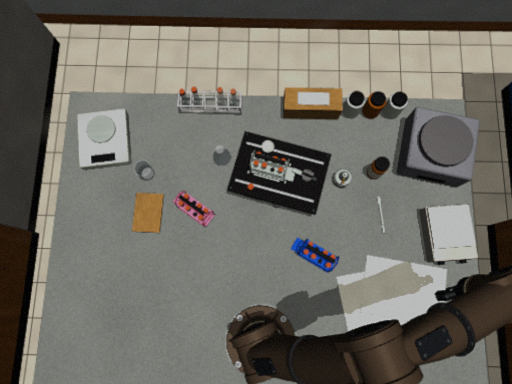

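The top view shows three racks: steel on the shaker at (268,166), blue at (316,254) and pink at (194,208). The steel one on the black mat is the one meant. The clamp is at about (305,175). I'll enlarge to confirm.

```bash
python3 - <<'E'
from h import *
t=load('top0');s=load('scene0')
a=cv2.resize(t['image'][125:220,220:360],None,fx=5.5,fy=5.5,interpolation=cv2.INTER_CUBIC)
b=cv2.resize(s['image'][165:295,140:310],None,fx=4.6,fy=4.6,interpolation=cv2.INTER_CUBIC)
cv2.imwrite('pics/ct.png',a[:,:,::-1]);cv2.imwrite('pics/cs.png',b[:,:,::-1])
P=cloud(t)
R=P[125:220,220:360]
for lo,hi in((.07,.09),(.09,.104),(.1,.118),(.12,.15),(.16,.2),(.2,.24)):
    m=(R[...,2]>lo)&(R[...,2]<hi);print(lo,hi,m.sum(),np.nanmean(R[m],0).round(4))
for n,P,off in(('t',cloud(t),0),('s',cloud(s),0)):
    m=(P[...,2]>.19)&(P[...,2]<.235)&(np.abs(P[...,0]-.6)<.4)&(np.abs(P[...,1])<.3)
    v,u=np.nonzero(m);print(n,len(u),[ (a,b,*P[b,a].round(3)) for a,b in zip(u,v)][::6])
E
```

```text
0.07 0.09 4817 [ 0.5995 -0.0577  0.0794]
0.09 0.104 229 [ 0.6227 -0.04    0.0955]
0.1 0.118 75 [ 0.5929 -0.0417  0.1043]
0.12 0.15 387 [ 0.6068 -0.0338  0.1361]
0.16 0.2 129 [ 0.6103 -0.014   0.1759]
0.2 0.24 152 [ 0.6164 -0.0161  0.2121]
t 165 [(np.int64(253), np.int64(153), np.float64(0.639), np.float64(0.043), np.float64(0.203)), (np.int64(257), np.int64(154), np.float64(0.633), np.float64(0.029), np.float64(0.211)), (np.int64(254), np.int64(155), np.float64(0.632), np.float64(0.039), np.float64(0.203)), (np.int64(260), np.int64(155), np.float64(0.628), np.float64(0.018), np.float64(0.218)), (np.int64(256), np.int64(156), np.float64(0.627), np.float64(0.032), np.float64(0.208)), (np.int64(262), np.int64(156), np.float64(0.624), np.float64(0.011), np.float64(0.219)), (np.int64(252), np.int64(157), np.float64(0.625), np.float64(0.046), np.float64(0.202)), (np.int64(261), np.int64(157), np.float64(0.621), np.float64(0.015), np.float64(0.217)), (np.int64(267), np.int64(157), np.float64(0.623), np.float64(-0.006), np.float64(0.211)), (np.int64(252), np.int64(158), np.float64(0.625), np
[... 5771 characters left out ...]
(241), np.int64(209), np.float64(0.639), np.float64(0.034), np.float64(0.21)), (np.int64(240), np.int64(210), np.float64(0.638), np.float64(0.031), np.float64(0.204)), (np.int64(246), np.int64(210), np.float64(0.634), np.float64(0.044), np.float64(0.207)), (np.int64(247), np.int64(211), np.float64(0.635), np.float64(0.048), np.float64(0.207)), (np.int64(249), np.int64(212), np.float64(0.627), np.float64(0.049), np.float64(0.197)), (np.int64(250), np.int64(213), np.float64(0.625), np.float64(0.05), np.float64(0.192)), (np.int64(245), np.int64(215), np.float64(0.639), np.float64(0.045), np.float64(0.196)), (np.int64(243), np.int64(218), np.float64(0.648), np.float64(0.045), np.float64(0.193))]
```

View pics/ct.png

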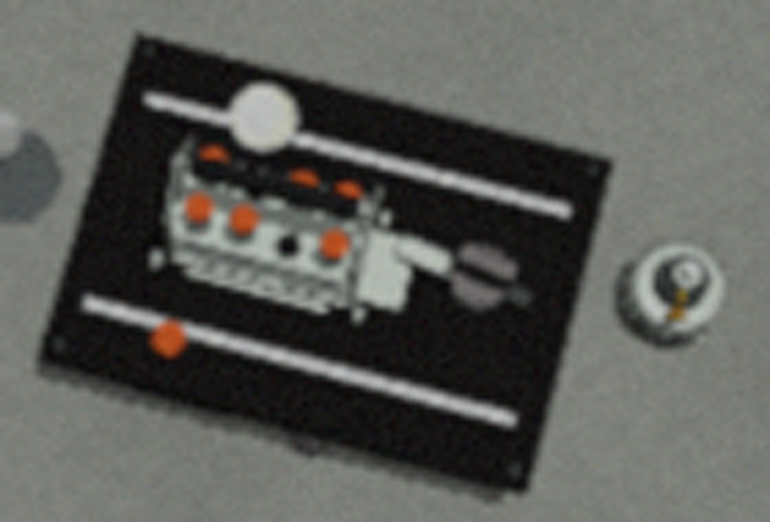

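View pics/cs.png

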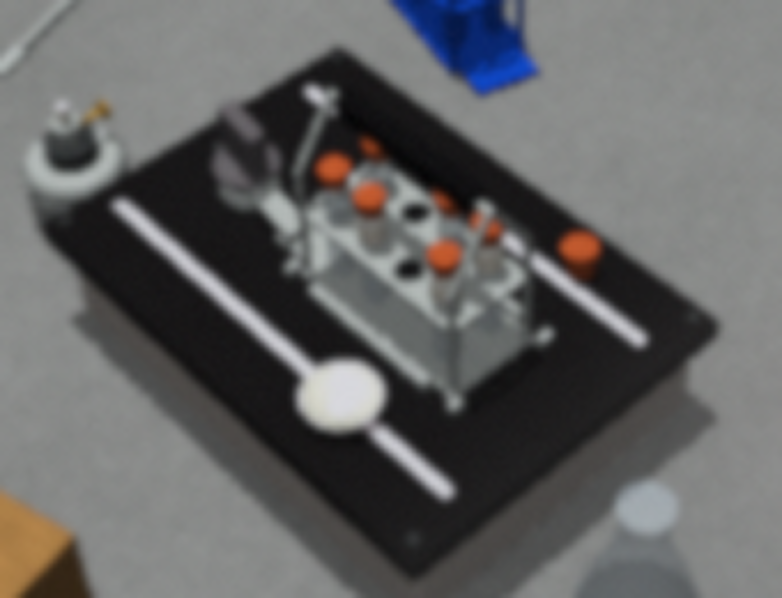

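The crop confirms it: a steel rack with a black handle, the foot at right under the light arm, and the knob with a dark bar at crop (485,275), which is full-image (308,175). Next I'll measure the shaker, handle and grip.

```bash
python3 - <<'E'
from h import *
t=load('top0');s=load('scene0');Pt=cloud(t);Ps=cloud(s)
def sel(P,lo,hi):
    return (P[...,2]>lo)&(P[...,2]<hi)&(np.abs(P[...,0]-.6)<.2)&(np.abs(P[...,1]+.05)<.23)
for n,P in(('t',Pt),('s',Ps)):
    Q=P[sel(P,.07,.087)][:,:2].astype(np.float32)
    print(n,'mat',cv2.minAreaRect(Q),Q.mean(0), np.median(P[sel(P,.07,.087)][:,2]))
    for lo in(.207,.211):
        Q=P[sel(P,lo,.225)]; Q=Q[:,:]
        x,y=Q[:,:2].mean(0);vx=cv2.fitLine(Q[:,:2].astype(np.float32),cv2.DIST_HUBER,0,.01,.01).ravel()
        d=vx[:2]*np.sign(vx[1]);pr=(Q[:,:2]-vx[2:])@d;pe=(Q[:,:2]-vx[2:])@[-d[1],d[0]]
        print(n,'handle',len(Q),vx[2:],'yaw',np.arctan2(-d[0],d[1]),pr.min(),pr.max(),vx[2:]+d*(pr.min()+pr.max())/2,'perp',np.percentile(pe,[2,98]),np.median(Q[:,2]))
    # clamp area around
    m=(np.hypot(P[...,0]-.585,P[...,1]+.145)<.05)&(P[...,2]>.1)&(P[...,2]<.2)
    for lo,hi in((.1,.112),(.112,.13),(.13,.145)):
        Q=P[m&(P[...,2]>lo)&(P[...,2]<hi)];print(n,lo,len(Q),Q.mean(0).round(4), Q.min(0).round(3),Q.max(0).round(3), cv2.minAreaRect(Q[:,:2].astype(np.float32)) if len(Q)>3 else '')
E
```

```text
t mat ((0.6159242391586304, -0.020647943019866943), (0.41065743565559387, 0.24278169870376587), 75.57477569580078) [ 0.59893364 -0.05705797] 0.07912055627407255
t handle 130 [ 0.6206875 -0.0008069] yaw -0.2629645 -0.08030401895480913 0.04871710471480364 [ 0.61658207 -0.01605743] perp [-0.00746429  0.00653373] 0.21355604657540972
t handle 92 [ 0.6161691  -0.01943992] yaw -0.24866456 -0.053761085033265626 0.05707462516494264 [ 0.61657684 -0.01783411] perp [-0.0064393   0.00708681] 0.21493167282130976
t 0.1 37 [ 0.583  -0.1537  0.105 ] [ 0.57  -0.173  0.1  ] [ 0.61  -0.122  0.111] ((0.5876200795173645, -0.1501016765832901), (0.03844565898180008, 0.05029845982789993), 11.625438690185547)
t 0.112 15 [ 0.585  -0.155   0.1236] [ 0.578 -0.17   0.113] [ 0.592 -0.138  0.129] ((0.5863056778907776, -0.15463203191757202), (0.03540737181901932, 0.005969397723674774), 66.25399780273438)
t 0.13 42 [ 0.5898 -0.1564  0.1383] [ 0.578 -0.175  0.13 ] [ 0.601 -0.136  0.144] ((0.59031081199646, -0.1569019854068756), (0.038411643356084824, 0.014363196678459644), 65.21170043945312)
s mat ((0.6189173460006714
[... 347 characters left out ...]
w -0.24991615 -0.05630673553802182 0.05443113339253486 [ 0.6211382  -0.01480701] perp [-0.00601906  0.00670651] 0.21397560458545262
s 0.1 83 [ 0.5989 -0.1537  0.1042] [ 0.574 -0.175  0.1  ] [ 0.614 -0.135  0.112] ((0.596535325050354, -0.1535654366016388), (0.03404206037521362, 0.03934396803379059), 37.97714614868164)
s 0.112 42 [ 0.5998 -0.149   0.1204] [ 0.591 -0.174  0.112] [ 0.606 -0.135  0.13 ] ((0.5949335694313049, -0.15441641211509705), (0.03811322897672653, 0.011990749277174473), 69.18701934814453)
s 0.13 67 [ 0.5957 -0.1538  0.1372] [ 0.579 -0.174  0.13 ] [ 0.606 -0.137  0.142] ((0.5935521125793457, -0.15461277961730957), (0.03991589695215225, 0.014002744108438492), 65.9142837524414)
```

Both cameras agree on these:
- **Shaker:** yaw about -0.251, mat height 0.08.
- **Handle:** centred at about (0.619, -0.016), top at 0.215, yaw -0.25. That matches the expected 0.215.
- **Grip:** centred at about (0.592, -0.156), top at 0.14, bar yaw about -0.43. The seat-to-clamp offset is 142 mm along y, against 140 given.

Now I'll move above the grip.

Request:
step_arm(targets=[[50, 33, 36.4, 4, 0.069], [50, 33, 36.4, 4, 0.069], [50, 33, 36.4, 4, 0.069], [50, 33, 36.4, 4, 0.069], [50, 33, 36.4, 4, 0.069], [50, 33, 36.4, 4, 0.069], [50, 33, 36.4, 4, 0.069], [50, 33, 36.4, 4, 0.069], [50, 33, 36.4, 4, 0.069], [50, 33, 36.4, 4, 0.069], [50, 33, 36.4, 4, 0.069], [50, 33, 36.4, 4, 0.069]], newtons=40)

```text
t: 1.6
position: [0.5919, -0.1558, 0.2602]
tcp_rot: [-0.0, 0.84, 0.543, -0.0]
ft_force: [0.7, 0.1, -0.3]
width: 0.0503
```

```bash
python3 - <<'E'
from h import *
c=snap('scene','s1')
cv2.imwrite('pics/cs1.png',cv2.resize(c['image'][120:280,120:320],None,fx=4,fy=3.7,interpolation=cv2.INTER_CUBIC)[:,:,::-1])
s=bot.sense();q=s['tcp_rot'];from scipy.spatial.transform import Rotation as R
M=R.from_quat(np.r_[q[1:],q[0]]).as_matrix();print(s['t'],s['position'],M.round(3),np.arctan2(M[1,1],M[0,1]),s['joint_pos'],s['width'],s['ft_force'],s['moment'])
E
```

```text
1.65 [ 0.5960143  -0.14814752  0.26057375] [[ 0.4    0.916  0.003]
 [ 0.916 -0.401  0.005]
 [ 0.005  0.001 -1.   ]] -0.4120679194467989 [ 0.40213936  0.41129809 -0.35221207  1.50808938  0.14104827  1.24572638
 -0.37988699] 0.05009694284626699 [2.26576933 5.15611154 0.81887407] [ 0.24780268 -0.16848517 -0.01692435]
```

View pics/cs1.png

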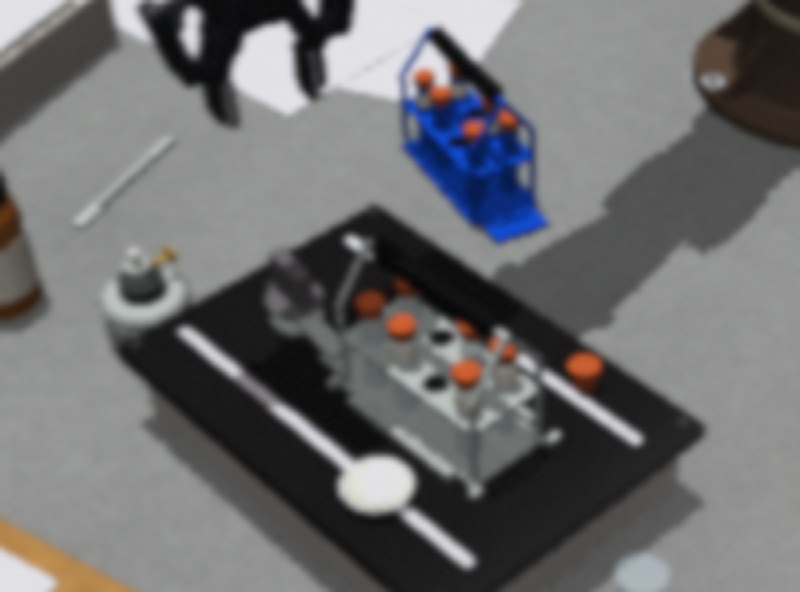

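The scene view shows the fingers above and behind the grip, whose bar is at about crop (290,280). The path is clear. I'll settle, descend, then check.

Request:
step_arm(targets=[[50, 0, 0, 0, 0], [50, 0, 0, 0, 0], [50, 0.5, 0, -20, 0], [50, 0, 0, -25, 0], [50, 0, 0, -25, 0], [50, 0, 0, -15, 0], [50, 0, 0, -10, 0], [50, 0, 0, 0, 0], [50, 0, 0, 0, 0]])

```text
t: 2.78
position: [0.5923, -0.157, 0.1662]
tcp_rot: [0.0, 0.84, 0.542, 0.0]
ft_force: [0.6, -0.6, 0.0]
width: 0.05
```

```bash
python3 - <<'E'
from h import *
c=snap('scene','s2');d=snap('top','t2')
a=cv2.resize(c['image'][150:250,160:270],None,fx=5,fy=5,interpolation=cv2.INTER_CUBIC)[:,:,::-1]
cv2.imwrite('pics/cs2.png',a)
b=cv2.resize(d['image'][130:210,240:360],None,fx=5,fy=5,interpolation=cv2.INTER_CUBIC)[:,:,::-1]
cv2.imwrite('pics/ct2.png',b)
s=bot.sense();print(s['position'],s['ft_force'])
E
```

```text
[ 0.59230915 -0.15697567  0.16627569] [ 0.03356275 -0.23612382  0.28695838]
```

View pics/cs2.png

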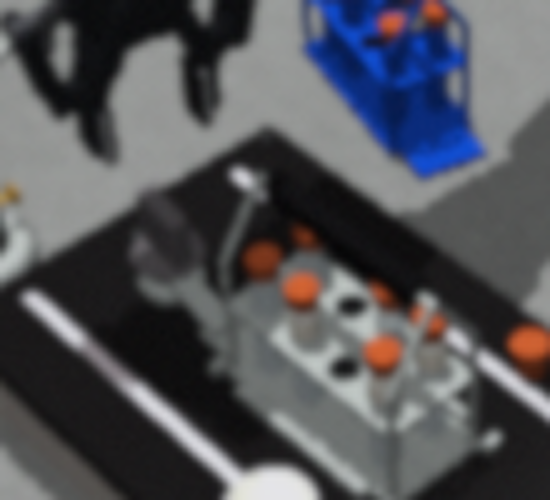

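View pics/ct2.png

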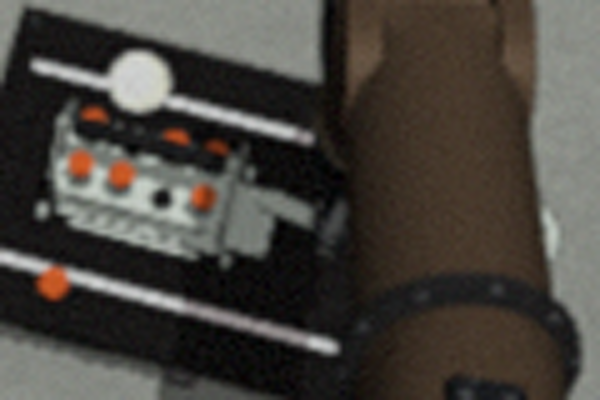

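```bash
python3 - <<'E'
from h import *
c=load('s2');T=np.linalg.inv(c['pose']);K=c['mtx'];k=float(c['k1'])
def pr(p):
    q=T[:3,:3]@p+T[:3,3];x,y=q[:2]/q[2];f=1+k*(x*x+y*y);return (K[0,0]*x*f+K[0,2],K[1,1]*y*f+K[1,2])
j=np.array([.91,-.414,0])
p=np.array([.5923,-.157,.1523])
print(pr(p),pr(p+j*.03),pr(p-j*.03),'bar top',pr(np.array([.592,-.156,.14])))
P=cloud(c)
m=(np.hypot(P[...,0]-.592,P[...,1]+.157)<.075)&(P[...,2]>.145)&(P[...,2]<.172)&(P[...,1]<-.08)
Q=P[m];e=(Q[:,:2]-[.5923,-.157])
for sgn in(1,-1):
    w=Q[sgn*(e@j[:2])>0];print(len(w),w.mean(0).round(4),w[:,2].min(),w[w[:,2]<.16].mean(0))
m=(np.hypot(P[...,0]-.592,P[...,1]+.157)<.05)&(P[...,2]>.13)&(P[...,2]<.143)
Q=P[m];print(len(Q),cv2.minAreaRect(Q[:,:2].astype(np.float32)),Q[:,2].max())
E
```

```text
(np.float64(191.16710891947417), np.float64(186.86570642816906)) (np.float64(181.2665453740399), np.float64(191.10253496271122)) (np.float64(200.8564119547291), np.float64(182.72169744034025)) bar top (np.float64(191.9747172090322), np.float64(190.23671345329404))<stdin>:12: RuntimeWarning: Mean of empty slice.
  ret = um.true_divide(
Traceback (most recent call last):
ValueError: zero-size array to reduction operation minimum which has no identity
```

```bash
python3 - <<'E'
from h import *
c=load('s2');P=cloud(c)
for v in range(160,186,2):
  print(v,[tuple(P[v,u].round(3)) for u in (178,181,183,199,201,203)])
cv2.imwrite('pics/cs2b.png',cv2.resize(c['image'][140:220,150:250],None,fx=7,fy=7,interpolation=cv2.INTER_NEAREST)[:,:,::-1])
E
```

```text
160 [(np.float64(0.616), np.float64(-0.167), np.float64(0.257)), (np.float64(0.621), np.float64(-0.152), np.float64(0.268)), (np.float64(0.618), np.float64(-0.148), np.float64(0.267)), (np.float64(0.573), np.float64(-0.135), np.float64(0.242)), (np.float64(0.567), np.float64(-0.134), np.float64(0.238)), (np.float64(0.563), np.float64(-0.13), np.float64(0.237))]
162 [(np.float64(0.623), np.float64(-0.162), np.float64(0.258)), (np.float64(0.621), np.float64(-0.153), np.float64(0.261)), (np.float64(0.617), np.float64(-0.151), np.float64(0.259)), (np.float64(0.57), np.float64(-0.139), np.float64(0.231)), (np.float64(0.569), np.float64(-0.132), np.float64(0.234)), (np.float64(0.565), np.float64(-0.129), np.float64(0.232))]
164 [(np.float64(0.624), np.float64(-0.161), np.float64(0.253)), (np.float64(0.624), np.float64(-0.151), np.float64(0.257)), (np.float64(0.618), np.float64(-0.15), np.float64(0.253)), (np.float64(0.571), np.float64(-0.139), np.float64(0.225)), (np.float64(0.568), np.float64(-0.134), np.float64(0.225)), (np.float64(0.559), np.float64(-0.135), np.float64(0.219))]
166 [(np
[... 2927 characters left out ...]
 np.float64(-0.325), np.float64(-0.002)), (np.float64(0.624), np.float64(-0.161), np.float64(0.192)), (np.float64(0.621), np.float64(-0.156), np.float64(0.193)), (np.float64(0.434), np.float64(-0.266), np.float64(-0.002)), (np.float64(0.502), np.float64(-0.198), np.float64(0.081)), (np.float64(0.499), np.float64(-0.193), np.float64(0.081))]
184 [(np.float64(0.48), np.float64(-0.317), np.float64(0.0)), (np.float64(0.475), np.float64(-0.308), np.float64(0.0)), (np.float64(0.472), np.float64(-0.303), np.float64(0.0)), (np.float64(0.512), np.float64(-0.198), np.float64(0.081)), (np.float64(0.509), np.float64(-0.193), np.float64(0.082)), (np.float64(0.504), np.float64(-0.189), np.float64(0.079))]
```

View pics/cs2b.png

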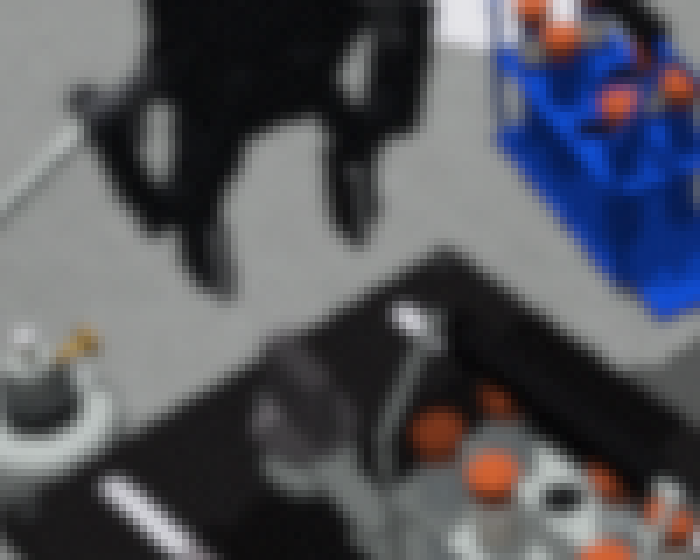

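```bash
python3 - <<'E'
from h import *
print(bot.finger_overhang,[a for a in dir(bot) if a[0]!='_'])
c=load('s1');P=cloud(c)
# lowest points near gripper in s1 (before descending) and start frame
for tag,xy in(('s1',(.592,-.157)),('s2',(.592,-.157)),('scene0',(.195,-.594))):
    P=cloud(load(tag));m=(np.hypot(P[...,0]-xy[0],P[...,1]-xy[1])<.08)&(P[...,2]>.145)&(P[...,2]<.45)&(P[...,1]<-.1)
    z=P[m][:,2];print(tag,m.sum(),np.sort(z)[:12].round(3))
E
```

```text
0.014 ['IKError', 'camera', 'close_job', 'finger_overhang', 'sense']
s1 1889 [0.282 0.284 0.284 0.284 0.285 0.285 0.286 0.286 0.287 0.287 0.288 0.288]
s2 2789 [0.186 0.188 0.19  0.191 0.191 0.192 0.192 0.192 0.192 0.192 0.193 0.193]
scene0 1356 [0.245 0.245 0.246 0.247 0.247 0.248 0.248 0.248 0.249 0.249 0.249 0.249]
```

In the camera the fingertips read about 0.19, while the state implies about 0.155, so camera and state disagree by about 30 mm in z. A safe test is to descend to the nominal grasp height, close, and see whether the width stops at 13 mm.

Request:
step_arm(targets=[[50, 0, 0, -12, 0], [50, 0, 0, -12, 0], [50, 0, 0, -8, 0], [50, 0, 0, -6, 0], [50, 0, 0, 0, 0], [50, 0, 0, 0, 0]])

```text
t: 3.62
position: [0.592, -0.1569, 0.1277]
tcp_rot: [0.0, 0.84, 0.542, 0.0]
ft_force: [-0.9, 0.6, -0.8]
width: 0.0499
```

```bash
python3 - <<'E'
from h import *
c=snap('scene','s3')
cv2.imwrite('pics/cs3.png',cv2.resize(c['image'][140:220,150:250],None,fx=7,fy=7,interpolation=cv2.INTER_CUBIC)[:,:,::-1])
E
```

```text
(no output)
```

View pics/cs3.png

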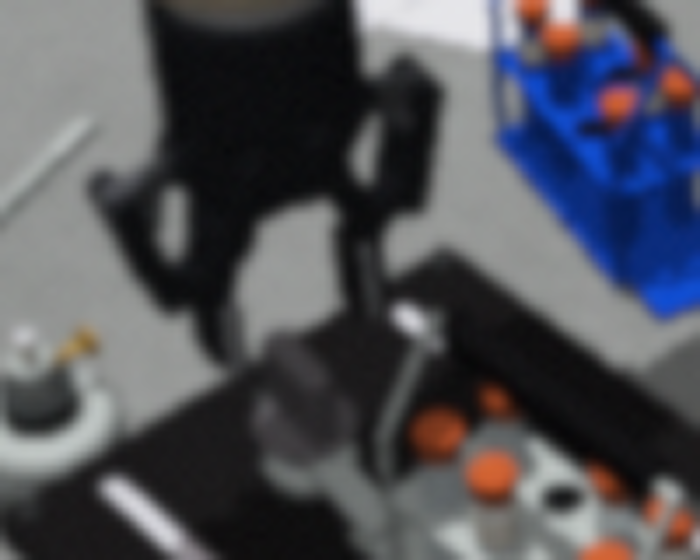

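The tips are just above bar-top level, at about crop (225,365) and (370,310), so the camera is right and the state z reads about 30 mm low. Lowering further at this opening is safe either way because the fingers clear the collar. I'll go down in small steps and watch the force.

Request:
step_arm(targets=[[50, 0, 0, -10, 0], [50, 0, 0, -10, 0], [50, 0, 0, -5, 0], [50, 0, 0, 0, 0], [50, 0, 0, 0, 0]])

```text
t: 4.3
position: [0.592, -0.1569, 0.1026]
tcp_rot: [0.0, 0.84, 0.542, 0.0]
ft_force: [-0.1, 0.8, -0.1]
width: 0.0502
```

```bash
python3 - <<'E'
from h import *
c=snap('scene','s4');P=cloud(c)
cv2.imwrite('pics/cs4.png',cv2.resize(c['image'][150:220,160:240],None,fx=8,fy=8,interpolation=cv2.INTER_CUBIC)[:,:,::-1])
s0=cloud(load('s2'))
ch=(np.abs(load('s2')['range_z']-c['range_z'])>.02)
j=np.array([.91,-.414])
e=(P[...,:2]-[.592,-.157]); a=e@j; b=e@np.array([.414,.91])
for sg in(1,-1):
    m=ch&(sg*a>.015)&(sg*a<.055)&(np.abs(b)<.03)&(P[...,2]>.09)
    Q=P[m];o=np.argsort(Q[:,2])[:8];print(sg,Q[o].round(3), (sg*a[m])[o].round(3))
E
```

```text
1 [[ 0.624 -0.168  0.127]
 [ 0.623 -0.164  0.129]
 [ 0.626 -0.158  0.13 ]
 [ 0.62  -0.156  0.13 ]
 [ 0.624 -0.16   0.131]
 [ 0.622 -0.165  0.131]
 [ 0.623 -0.157  0.131]
 [ 0.619 -0.156  0.133]] [0.033 0.031 0.031 0.025 0.03  0.031 0.028 0.025]
-1 [[ 0.57  -0.14   0.124]
 [ 0.569 -0.144  0.124]
 [ 0.568 -0.148  0.126]
 [ 0.571 -0.136  0.126]
 [ 0.565 -0.153  0.129]
 [ 0.57  -0.143  0.129]
 [ 0.569 -0.133  0.13 ]
 [ 0.571 -0.135  0.13 ]] [0.027 0.026 0.026 0.028 0.026 0.026 0.031 0.028]
```

View pics/cs4.png

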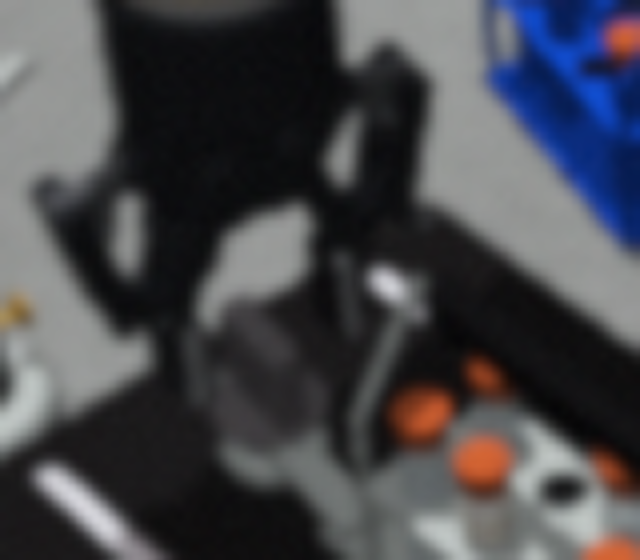

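The tips are now at about 0.125, either side of the bar and centred (a = ±26 to 31 mm), with no contact force. Down 5 mm more, then close gently.

Request:
step_arm(targets=[[50, 0, 0, -5, 0], [50, 0, 0, 0, 0], [30, 0, 0, 0, 0], [15, 0, 0, 0, 0], [8, 0, 0, 0, 0], [8, 0, 0, 0, 0], [8, 0, 0, 0, 0], [8, 0, 0, 0, 0]], newtons=40)

```text
t: 5.35
position: [0.5929, -0.1573, 0.0978]
tcp_rot: [0.001, 0.84, 0.542, 0.001]
ft_force: [5.8, -2.1, -1.6]
width: 0.012
```

```bash
python3 - <<'E'
from h import *
c=snap('scene','s5')
cv2.imwrite('pics/cs5.png',cv2.resize(c['image'][150:220,160:240],None,fx=8,fy=8,interpolation=cv2.INTER_CUBIC)[:,:,::-1])
s=bot.sense();print(s['position'],s['width'],s['ft_force'],s['moment'],s['joint_pos'])
E
```

```text
[ 0.5929065  -0.15728585  0.09779638] 0.012184153519307954 [ 5.25894809 -1.62405522 -1.93986272] [-0.29890809 -0.93726829  0.08878629] [ 0.39196684  0.55103266 -0.32069474  1.71271103  0.21096621  0.90953049
 -0.43941225]
```

View pics/cs5.png

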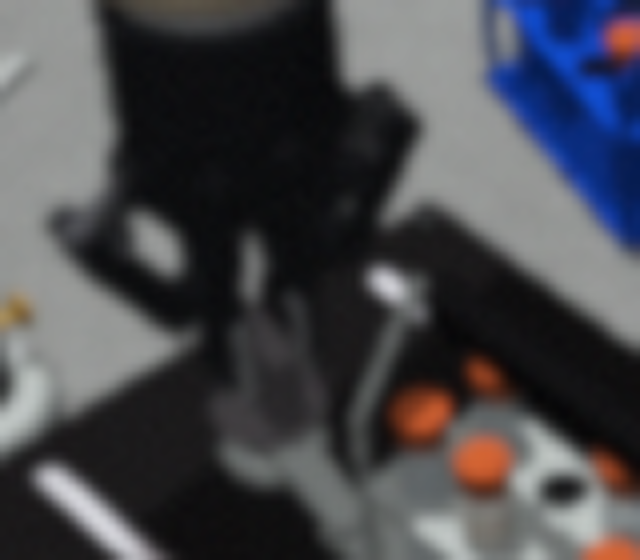

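It's gripped: the width holds at 12.2 mm and both pads are on the grey bar. Now I'll turn it clockwise.

Request:
step_arm(targets=[[8, 1, -0.5, 0, -0.06], [8, 0, 0, 0, -0.1], [8, 0, 0, 0, -0.12], [8, 0, 0, 0, -0.12], [8, 0, 0, 0, -0.12], [8, 0, 0, 0, -0.12], [8, 0, 0, 0, -0.12], [8, 0, 0, 0, -0.12], [8, 0, 0, 0, -0.12], [8, 0, 0, 0, -0.12], [8, 0, 0, 0, -0.1], [8, 0, 0, 0, 0]])

```text
t: 6.9
position: [0.5929, -0.1571, 0.0978]
tcp_rot: [-0.0, 0.999, -0.037, 0.0]
ft_force: [0.6, -0.1, 4.6]
width: 0.0122
```

```bash
python3 - <<'E'
from h import *
c=snap('scene','s6')
cv2.imwrite('pics/cs6.png',cv2.resize(c['image'][150:230,160:250],None,fx=7,fy=7,interpolation=cv2.INTER_CUBIC)[:,:,::-1])
s=bot.sense();print(s['position'],s['width'],s['ft_force'],s['moment'],s['joint_pos'],2*np.arctan2(s['tcp_rot'][2],s['tcp_rot'][1])-np.pi/2)
E
```

```text
[ 0.59289028 -0.15707396  0.09780034] 0.011972617480224787 [-0.22866671  0.17790636  3.61766838] [ 0.23373715 -0.02328796 -0.08267403] [ 0.17739012  0.52727709 -0.00776812  1.73093173  0.00478153  0.88315527
 -1.47517947] -1.642822510727886
```

View pics/cs6.png

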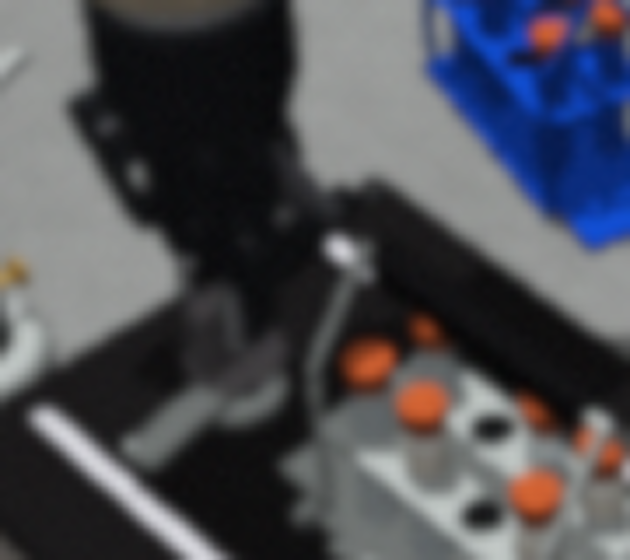

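The arm has swung off the foot, its tip now at crop (150,445), and the knob has turned about 1.22 rad. I'll finish to the stop, release and rise straight up.

Request:
step_arm(targets=[[8, 0, 0, 0, -0.1], [8, 0, 0, 0, -0.08], [8, 0, 0, 0, 0], [25, 0, 0, 0, 0], [40, 0, 0, 0, 0], [40, 0, 0, 0, 0], [40, 0, 0, 15, 0], [40, 0, 0, 30, 0], [40, 0, 0, 40, 0], [40, 0, 0, 40, 0], [40, 0, 0, 20, 0], [40, 0, 0, 0, 0]])

```text
t: 8.45
position: [0.5938, -0.1577, 0.2451]
tcp_rot: [0.0, 0.992, -0.127, 0.002]
ft_force: [-0.2, 0.2, -0.4]
width: 0.0397
```

```bash
python3 - <<'E'
from h import *
c=snap('scene','s7');P=cloud(c)
cv2.imwrite('pics/cs7.png',cv2.resize(c['image'][130:270,150:310],None,fx=4.5,fy=4.2,interpolation=cv2.INTER_CUBIC)[:,:,::-1])
s=bot.sense();print(s['position'],s['width'],s['ft_force'],2*np.arctan2(s['tcp_rot'][2],s['tcp_rot'][1])-np.pi/2)
m=(np.hypot(P[...,0]-.592,P[...,1]+.157)<.032)&(P[...,2]>.13)&(P[...,2]<.143)
print(m.sum(),cv2.minAreaRect(P[m][:,:2].astype(np.float32)))
E
```

```text
[ 0.59302637 -0.15752045  0.24339811] 0.04029094183758798 [-0.21992091  0.91570368 -0.36661184] -1.8250787847513492
73 ((0.5949179530143738, -0.15435826778411865), (0.01579342782497406, 0.03731350228190422), 85.14327239990234)
```

View pics/cs7.png

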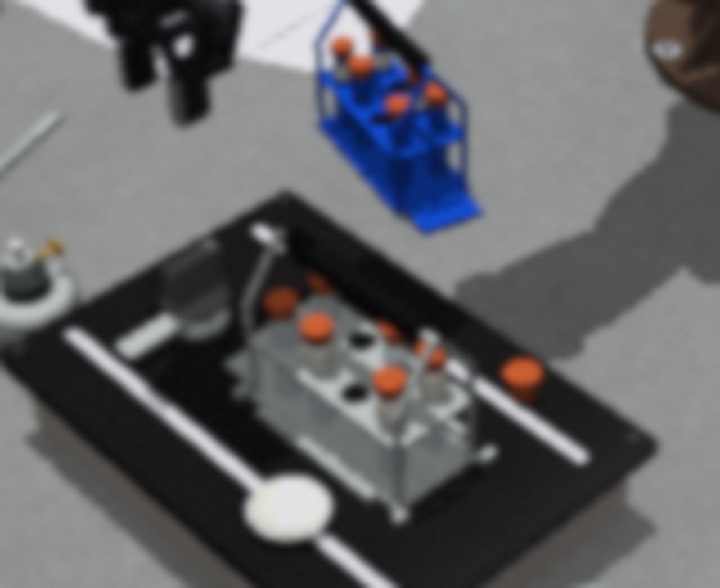

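The knob is open. I'll check the arm angle more precisely and re-measure the rack.

```bash
python3 - <<'E'
from h import *
for tag in('scene0','s7'):
    P=cloud(load(tag))
    r=np.hypot(P[...,0]-.593,P[...,1]+.155)
    m=(r<.064)&(r>.028)&(P[...,2]>.090)&(P[...,2]<.1)
    Q=P[m];a=np.arctan2(Q[:,1]+.155,Q[:,0]-.593);print(tag,len(Q),np.percentile(a,[5,25,50,75,95]).round(2),r[m].max())
P=cloud(load('s7'))
m=(P[...,2]>.211)&(P[...,2]<.225)&(np.abs(P[...,0]-.62)<.06)&(np.abs(P[...,1]+.015)<.08)
Q=P[m][:,:2].astype(np.float32);l=cv2.fitLine(Q,cv2.DIST_HUBER,0,.01,.01).ravel();d=l[:2]*np.sign(l[1]);pr=(Q-l[2:])@d
print(len(Q),np.arctan2(-d[0],d[1]),l[2:]+d*(pr.min()+pr.max())/2,cv2.minAreaRect(Q))
E
```

```text
scene0 49 [-0.7   1.04  1.12  1.2   1.3 ] 0.06123344107755807
s7 60 [-0.38 -0.31 -0.19 -0.11 -0.02] 0.060180865949984556
174 -0.25441942 [ 0.6209348  -0.01567566] ((0.620585560798645, -0.015580400824546814), (0.10847418010234833, 0.014382127672433853), 75.73554229736328)
```

The clamp arm swung about 1.3 to 1.4 rad. The handle hasn't moved: (0.620, -0.016), yaw -0.252. I'll move above it.

Request:
step_arm(targets=[[45, 2.2, 11.8, 0, 0.131], [45, 2.2, 11.8, 0, 0.131], [45, 2.2, 11.8, 0, 0.131], [45, 2.2, 11.8, 0, 0.131], [45, 2.2, 11.8, 0, 0.131], [45, 2.2, 11.8, 0, 0.131], [45, 2.2, 11.8, 0, 0.131], [45, 2.2, 11.8, 0, 0.131], [45, 2.2, 11.8, 0, 0.131], [45, 2.2, 11.8, 0, 0.131], [45, 2.2, 11.8, 0, 0.131], [45, 2.2, 11.8, 0, 0.132]])

```text
t: 10.0
position: [0.6185, -0.0154, 0.2411]
tcp_rot: [-0.001, 0.789, 0.614, -0.001]
ft_force: [0.6, 0.0, -1.1]
width: 0.045
```

Request:
step_arm(targets=[[45, 0, 0, 0, 0], [45, 0, 0, 0, 0], [45, 0, 0, -15, 0], [45, 0, 0, -15, 0], [45, 0, 0, -5, 0], [45, 0, 0, 0, 0], [45, 0, 0, 0, 0]])

```text
t: 10.88
position: [0.6194, -0.0158, 0.2078]
tcp_rot: [0.0, 0.79, 0.613, 0.0]
ft_force: [0.6, -0.7, 0.2]
width: 0.0449
```

```bash
python3 - <<'E'
from h import *
c=snap('scene','s8');P=cloud(c)
cv2.imwrite('pics/cs8.png',cv2.resize(c['image'][130:250,170:310],None,fx=5,fy=5,interpolation=cv2.INTER_CUBIC)[:,:,::-1])
s=bot.sense();print(s['position'],s['width'],s['ft_force'],2*np.arctan2(s['tcp_rot'][2],s['tcp_rot'][1])-np.pi/2,s['joint_pos'])
E
```

```text
[ 0.61950528 -0.01575355  0.20792633] 0.044885143016213554 [-0.31154438 -0.1490411  -0.13260254] -0.25211835182093756 [ 0.15266765  0.45266977 -0.3115674   1.57238664  0.14827224  1.13892546
 -0.44367272]
```

View pics/cs8.png

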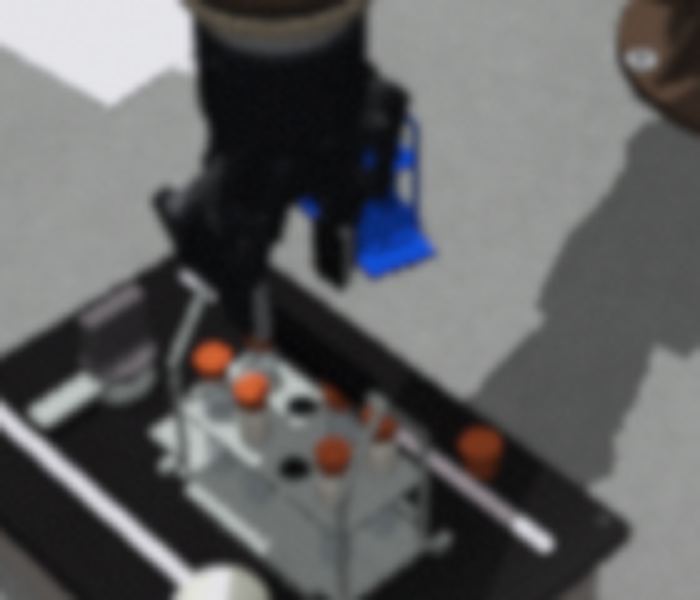

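The tips are just above bar level, one on each side, at crop (260,330) and (340,280). I'll descend to the grasp height and check.

Request:
step_arm(targets=[[45, 0, 0, -10, 0], [45, 0, 0, -10, 0], [45, 0, 0, -8, 0], [45, 0, 0, -4, 0], [45, 0, 0, 0, 0], [45, 0, 0, 0, 0]])

```text
t: 11.68
position: [0.6194, -0.0158, 0.1757]
tcp_rot: [0.0, 0.79, 0.613, 0.0]
ft_force: [0.0, 0.6, -0.3]
width: 0.0449
```

```bash
python3 - <<'E'
from h import *
c=snap('scene','s9');P=cloud(c)
cv2.imwrite('pics/cs9.png',cv2.resize(c['image'][130:250,170:310],None,fx=5,fy=5,interpolation=cv2.INTER_CUBIC)[:,:,::-1])
j=np.array([np.cos(.252),-np.sin(.252)]);e=P[...,:2]-[.6195,-.016];a=e@j;b=e@np.array([-j[1],j[0]])
m=(a>.013)&(a<.05)&(np.abs(b)<.02)&(P[...,2]>.18)&(P[...,2]<.26);Q=P[m];o=np.argsort(Q[:,2])[:10];print(np.c_[Q[o],a[m][o],b[m][o]].round(3))
m=(a<-.013)&(a>-.05)&(np.abs(b)<.02)&(P[...,2]>.18)&(P[...,2]<.26);Q=P[m];o=np.argsort(Q[:,2])[:5];print(np.c_[Q[o],a[m][o],b[m][o]].round(3))
E
```

```text
[[ 0.648 -0.018  0.197  0.028  0.006]
 [ 0.649 -0.014  0.2    0.028  0.009]
 [ 0.648 -0.012  0.2    0.027  0.011]
 [ 0.648 -0.015  0.202  0.027  0.008]
 [ 0.65  -0.016  0.202  0.029  0.007]
 [ 0.646 -0.01   0.203  0.024  0.012]
 [ 0.653 -0.02   0.203  0.033  0.004]
 [ 0.645 -0.011  0.205  0.023  0.011]
 [ 0.649 -0.011  0.205  0.027  0.012]
 [ 0.648 -0.014  0.206  0.028  0.009]]
[[ 0.597 -0.002  0.197 -0.025  0.008]
 [ 0.599 -0.003  0.198 -0.023  0.007]
 [ 0.598 -0.007  0.198 -0.023  0.003]
 [ 0.594 -0.015  0.198 -0.025 -0.006]
 [ 0.593  0.002  0.199 -0.03   0.011]]
```

View pics/cs9.png

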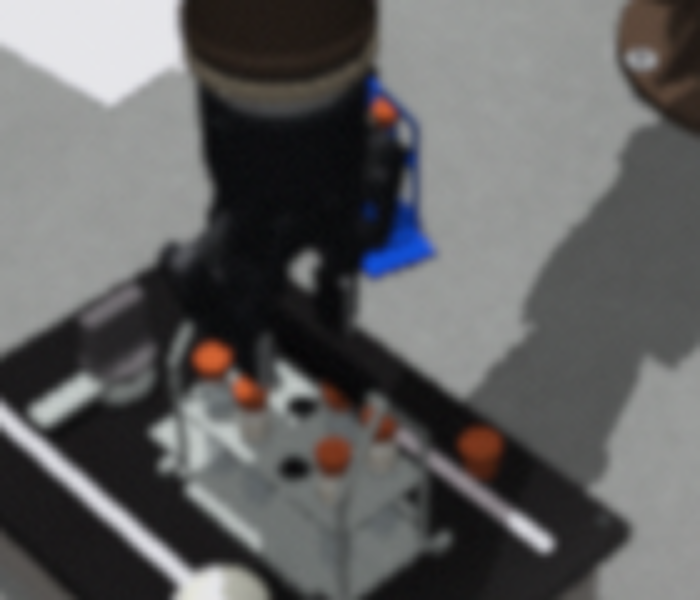

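The tips are at 0.197 and will reach about 0.19 once closed, which puts the grasp point at mid-bar, one finger on each side. I'll close and then lift slowly.

Request:
step_arm(targets=[[30, 0, 0, 0, 0], [18, 0, 0, 0, 0], [8, 0, 0, 0, 0], [8, 0, 0, 0, 0], [8, 0, 0, 0, 0], [8, 0, 0, 0, 0], [8, 0, 0, 0, 0]], newtons=60)

```text
t: 12.6
position: [0.6195, -0.0158, 0.1757]
tcp_rot: [0.0, 0.79, 0.613, 0.0]
ft_force: [2.2, 1.0, 2.8]
width: 0.0117
```

Request:
step_arm(targets=[[8, 0, 0, 2, 0], [8, 0, 0, 2, 0], [8, 0, 0, 2, 0], [8, 0, 0, 2, 0], [8, 0, 0, 2, 0], [8, 0, 0, 0, 0]])

```text
t: 13.35
position: [0.6193, -0.0158, 0.1856]
tcp_rot: [0.0, 0.79, 0.613, 0.0]
ft_force: [-0.5, -0.2, -3.2]
width: 0.0118
```

```bash
python3 - <<'E'
from h import *
c=snap('scene','s10')
cv2.imwrite('pics/cs10.png',cv2.resize(c['image'][130:250,170:310],None,fx=5,fy=5,interpolation=cv2.INTER_CUBIC)[:,:,::-1])
s=bot.sense();print(s['position'],s['width'],s['ft_force'],s['moment'])
E
```

```text
[ 0.61919815 -0.01583512  0.18548998] 0.011349257412351214 [-0.3952952   0.61968489 -3.23914572] [0.01135235 0.04207279 0.02049255]
```

View pics/cs10.png

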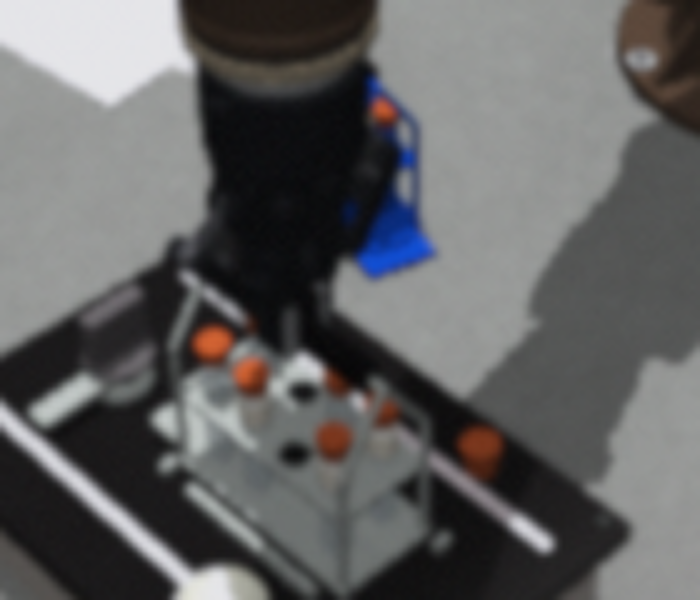

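The rack has come up about 10 mm, level, carrying about 3 to 4 N, and nothing is snagged. I'll lift 75 mm more, gently.

Request:
step_arm(targets=[[8, 0, 0, 4, 0], [8, 0, 0, 7, 0], [8, 0, 0, 8, 0], [8, 0, 0, 8, 0], [8, 0, 0, 8, 0], [8, 0, 0, 8, 0], [8, 0, 0, 8, 0], [8, 0, 0, 8, 0], [8, 0, 0, 7, 0], [8, 0, 0, 5, 0], [8, 0, 0, 3, 0], [8, 0, 0, 1, 0]])

```text
t: 14.9
position: [0.6192, -0.0158, 0.2605]
tcp_rot: [0.0, 0.79, 0.613, 0.0]
ft_force: [-0.0, 0.0, -3.8]
width: 0.0115
```

Request:
step_arm(targets=[[8, 0, 0, 0, 0], [8, 0, 0, 0, 0], [8, 0, 0, 0, 0], [8, 0, 0, 0, 0], [8, 0, 0, 0, 0], [8, 0, 0, 0, 0], [8, 0, 0, 0, 0], [8, 0, 0, 0, 0], [8, 0, 0, 0, 0], [8, 0, 0, 0, 0], [8, 0, 0, 0, 0], [8, 0, 0, 0, 0]])

```text
t: 16.4
position: [0.6192, -0.0158, 0.2604]
tcp_rot: [0.0, 0.79, 0.613, 0.0]
ft_force: [-0.8, 0.7, -3.8]
width: 0.0119
```

Request:
step_arm(targets=[[8, 0, 0, 0, 0], [8, 0, 0, 0, 0], [8, 0, 0, 0, 0], [8, 0, 0, 0, 0], [8, 0, 0, 0, 0], [8, 0, 0, 0, 0], [8, 0, 0, 0, 0], [8, 0, 0, 0, 0], [8, 0, 0, 0, 0], [8, 0, 0, 0, 0], [8, 0, 0, 0, 0], [8, 0, 0, 0, 0]])

```text
t: 17.9
position: [0.6192, -0.0158, 0.2604]
tcp_rot: [-0.0, 0.79, 0.613, -0.0]
ft_force: [0.2, -0.2, -3.9]
width: 0.012
```

```bash
python3 - <<'E'
from h import *
c=snap('scene','s11');P=cloud(c)
cv2.imwrite('pics/cs11.png',cv2.resize(c['image'][90:290,140:340],None,fx=3,fy=3,interpolation=cv2.INTER_CUBIC)[:,:,::-1])
s=bot.sense();print(s['t'],s['position'],s['width'],s['ft_force'],s['moment'])
# bar top ends
j=np.array([np.cos(.252),-np.sin(.252)]);e=P[...,:2]-[.6195,-.016];a=e@j;b=e@np.array([-j[1],j[0]])
for lo,hi in((-.055,-.025),(.025,.055)):
    m=(np.abs(a)<.006)&(b>lo)&(b<hi)&(P[...,2]>.28)&(P[...,2]<.32)
    print(lo,m.sum(),np.median(P[m],0).round(4) if m.any() else '')
E
```

```text
17.95 [ 0.6191926  -0.0158311   0.26042386] 0.011298718830629816 [-0.66486843 -0.39671182 -4.25289201] [0.01326131 0.01010165 0.01715872]
-0.055 4 [ 0.6046 -0.0583  0.2991]
0.025 89 [0.6322 0.0249 0.2978]
```

View pics/cs11.png

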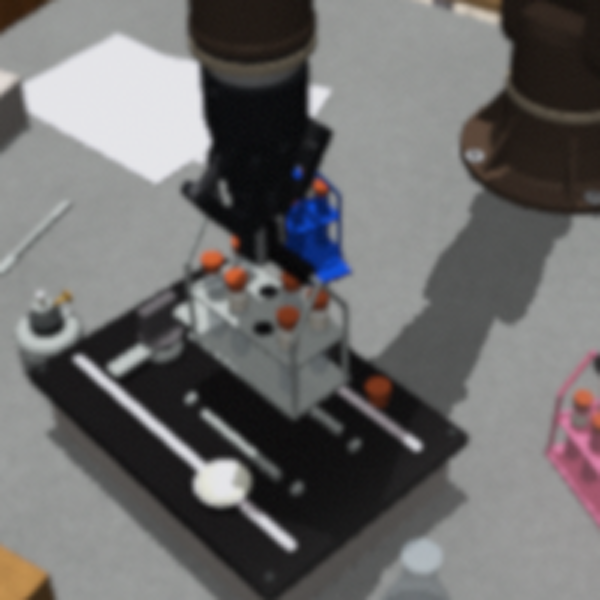

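The rack is hanging level 84 mm up: its handle top reads 0.299 and 0.298 at the two ends. The seat below it is empty, the knob is still open, and the dish, stopper and burner look undisturbed. I'll hand it in.

```bash
python3 -c "
from rig import bot
print(bot.close_job())"
```

```text
the job is handed in; nothing more can be done
None
```

The job is handed in: the clamp is open and the rack is hanging from the gripper by its handle, about 84 mm above its seat. I gripped the knob bar and turned it clockwise about 1.4 rad; the steel arm swung clear of the rack's foot and stayed there after I let go. I then lifted the rack straight up and held it still for about 3 s before handing in.

**Last checks:**
- **Level:** the handle top reads 0.299 m at one end and 0.298 m at the other. The first figure rests on only 4 camera points.
- **Load and position:** the gripper carries a steady load of about 4 N. The tool position stayed the same to within 0.1 mm during the hold.
- **Clamp and bystanders:** the knob still looks open in the last picture. The dish, stopper, burner and spatula look undisturbed by eye. I did not measure any bystander's position, and not all of them are in the last crop.

**What disagreed:**
- **Fingertip height:** the robot's reported height put the fingertips about 30 mm lower than the camera did. I went by the camera, and both grasps closed on the bars as expected.
- **Knob angle:** camera estimates after the turn came out at 1.23 rad from the grip bar and 1.31 rad from the steel arm, below the 1.4 rad the gripper turned. Both are above the required 1.2 rad, the lower one only just.

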